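# Find the ready headlamp case by its weight

### The job

The three closed yellow cases on the grey mat look the same and only their weight tells them apart: the heaviest holds a headlamp with its battery, the middle one a headlamp alone, and the lightest is empty. Feel their weights, then set the heaviest one upright inside the red ready tray and the lightest one upright inside the dark wood refill tray, each set down rather than dropped, and have the middle one standing upright on the mat. Leave the cup, charging cube, remote, keys and glasses case where they are.

Things in the scene. Friction and masses are not known exactly. Their poses are not given: they have to be found in the camera images.
- case_a: one of three like closed yellow hard cases, black seam and latches, 120 long (own x) x 58 wide (own y) x 75 high; origin at the centre of its underside, z up. Its weight is hidden, new at each start: one of the three weighs about 0.62 kg (headlamp and battery), one 0.35 kg (headlamp only), one 0.15 kg (empty), each within 10 %. It stays shut; the contents sit at its middle.
- case_b: one of three like closed yellow hard cases, black seam and latches, 120 long (own x) x 58 wide (own y) x 75 high; origin at the centre of its underside, z up. Its weight is hidden, new at each start: one of the three weighs about 0.62 kg (headlamp and battery), one 0.35 kg (headlamp only), one 0.15 kg (empty), each within 10 %. It stays shut; the contents sit at its middle.
- case_c: one of three like closed yellow hard cases, black seam and latches, 120 long (own x) x 58 wide (own y) x 75 high; origin at the centre of its underside, z up. Its weight is hidden, new at each start: one of the three weighs about 0.62 kg (headlamp and battery), one 0.35 kg (headlamp only), one 0.15 kg (empty), each within 10 %. It stays shut; the contents sit at its middle.
- red_tray: red plastic tray fixed to the bench, 190 (own x) x 120 (own y) outside, 30 high, walls and floor 5 thick (180 x 110 inside), open at the top; origin at the centre of its underside at bench level. The ready tray, for the heaviest case. It can be on the left or the right.
- wood_tray: dark walnut wood tray fixed to the bench, 190 (own x) x 120 (own y) outside, 30 high, walls and floor 5 thick (180 x 110 inside), open at the top; origin at the centre of its underside at bench level. The refill tray, for the lightest case. It can be on the left or the right.
- mat: flat grey felt mat fixed to the bench, 160 (own x) x 380 (own y) x 4 thick; the three cases start on it, side by side along its y; origin at the centre of its underside
- cup: teal ceramic cup, 80 across, 90 high; origin at the centre of its underside. A bystander: leave it alone.
- cube: white charging cube, 60 x 60 x 60; origin at the centre of its underside. A bystander: leave it alone.
- remote: black remote control lying flat, 45 (own x) x 150 (own y) x 18 high; origin at the centre of its underside. A bystander: leave it alone.
- keys: steel key ring 50 across with a brass and a steel key reaching 82 to its own +x, 6 high; origin at the ring's centre, table level. A bystander: leave it alone.
- glasses_case: dark brown glasses case, 65 (own x) x 160 (own y) x 45 high; origin at the centre of its underside. A bystander: leave it alone.
Not all that is in view belongs to the job. Leave any purple look-alike of the case_a alone.

How it is judged:
At the end, for the whole second after the job is handed in: Heaviest case on the floor of the red tray (bears over 4.7 N on it), lightest on that of the wood tray (0.6 to 2.4 N), middle one on the mat (2.4 to 4.7 N); in trays, underside under 12 mm above the tray's underside; all within 0.12 rad of upright, slower than 0.03 m/s (((contact force between case_a and red_tray above 4.7 N and z of case_a in the frame of red_tray below 0.012 m) or (contact force between case_b and red_tray above 4.7 N and z of case_b in the frame of red_tray below 0.012 m) or (contact force between case_c and red_tray above 4.7 N and z of case_c in the frame of red_tray below 0.012 m)) and ((contact force between case_a and wood_tray between 0.6 and 2.4 N and z of case_a in the frame of wood_tray below 0.012 m) or (contact force between case_b and wood_tray between 0.6 and 2.4 N and z of case_b in the frame of wood_tray below 0.012 m) or (contact force between case_c and wood_tray between 0.6 and 2.4 N and z of case_c in the frame of wood_tray below 0.012 m)) and (contact force between case_a and mat between 2.4 and 4.7 N or contact force between case_b and mat between 2.4 and 4.7 N or contact force between case_c and mat between 2.4 and 4.7 N) and angle between each of case_a, case_b, case_c's own z axis and vertical below 0.12 rad and linear speed of each of case_a, case_b, case_c below 0.03 m/s); the robot touches nothing.
It fails at once if a case is dropped or thrown (moves faster than 0.6 m/s, a fall of about 20 mm, while the fingers do not touch it) ((contact force between case_a and the fingers below 0.1 N and linear speed of case_a above 0.6 m/s) or (contact force between case_b and the fingers below 0.1 N and linear speed of case_b above 0.6 m/s) or (contact force between case_c and the fingers below 0.1 N and linear speed of case_c above 0.6 m/s)).
It fails at once if the cup, cube, remote, keys or glasses case is shifted by more than 40 mm, or the cup tipped (distance of any of cup, cube, remote, keys, glasses_case from where it was at the start of the episode above 0.04 m or angle between cup's own z axis and vertical above 0.5 rad).
It also fails if it takes over 72 s, if anything falls off the work surface, if the arm or the gripper's body presses on something with over 40 N, if the wrist force passes 120 N, or if a joint passes its speed limit or range.

### The arm

A 7-joint arm with a two-finger parallel gripper is mounted at the origin on the work surface. World frame = base frame: x ahead of the robot, y to its left, z up, the work surface at z = 0. Lengths are in m, angles in rad, forces in N, time in s.
With the tool pointing down it reaches from about 0.425 to 0.8 m from the base axis. Payload 8.3 kg.
Tool frame: the origin (TCP) lies midway between the tips of the shut fingers; the grasp point (between the pads) lies 19 mm behind it; z points along the fingers, y is the line along which they close (so a half turn about z gives the same grasp; the last joint's range is limited). The gripper opens to 85 mm and grips with 20 to 120 N. Pads are 22 mm wide; open, the fingers measure 114 mm over their backs; the gripper's body (76 mm by 85 mm) begins 54 mm behind the grasp point. The pads swing forward as they close: fully open they stand 13 mm farther back than shut.
Start: joints at [-1.393, 0.383, 0.016, 1.37, -0.006, 1.388, -0.046], TCP at [0.149, 0.607, 0.231] pointing down, gripper open.
Joint ranges: [-2.95, 2.95], [-0.25, 2.06], [-1.52, 1.56], [0.18, 2.33], [-1.44, 4.58], [0.02, 2.06], [-3.01, 3.01]. Speed limits (rad/s): [2.39, 2.39, 3.01, 3.01, 3.14, 3.14, 3.14].

### API

Orientations are given as a unit quaternion [x, y, z, w].
In Python, from bench import observe, vision, close_job gives the robot as it stands. The module is installed in compiled form; this text tells all that it offers.
- The arm moves only by the tool drive_tool, never from a script. Its argument "motion" is a list of rows, each a list of 2 entries, a list of its own where there are three numbers: the shift along the tool's x, y, z in units of 0.3 m (1.0 is 0.3 m), then the turn about the tool's z in units of 180 degrees (1.0 is 180 degrees). In form: [[[x, y, z], roll], ...]. A call has 1 to 12 rows; each row is the pose to reach, as a shift and turn from the pose commanded when the call began, along the tool's axes at that moment, turning the shorter way round; what a row does not reach only later rows make up. A row lasts 1/10 s, in which the tool goes at most 50 mm and 8.59 degrees, less where a joint would pass 70% of its speed; a pose out of reach is approached as far as the arm can. A call with a number of a shift or a turn outside -1 to 1 is refused whole. A call with a gripper value outside its range is refused whole. "claw" is the finger opening in mm, from 0 to 85.4, set as the call begins (left out, the last holds). The fingers move at their own pace and stop on an object; the grip force is fixed at half the most. Time passes only in rows, so rows that repeat a pose let the fingers close. It gives the time, the measured TCP pose, the force, the opening and the grip force at its end, in the units of the state.
- observe(): the state, without advancing time (a new reading comes with each control period).
- vision.read_camera(name): name is "side" or "top"; returns the picture (400x640x3 uint8, blue, green, red); there is no depth.
- vision.camera_params(name): a dict with "camera_matrix" (3x3 intrinsics, pixels), "k1" (the pictures are not rectified: a ray, as slopes to the right and down, at radius r is drawn at 1 + k1 r^2 times it, then the intrinsics apply), "xyz" and "attitude" of the camera in the world. Camera axes: x right, y up, looking along -z (the intrinsics and any distortion apply to the point x, -y, -z); pixel columns grow to the right and rows downward; lengths in m; the calibration is good to about 2 mm. A picture is of the moment at which its call begins. camera_params takes no time and is no camera call.
- close_job(): hands the job in; it is judged then, once.
The state is a dict: "clock": time; "joints": joint angles; "joint_velocities": joint speeds; "tau": joint torques, N m; "tool_pos": TCP position; "ee_rot": TCP orientation; "ft_force": force on the tool from outside, world axes, zero at the start; "moment": the same for the moment, N m; "opening": finger opening in m; "finger_force": force on a finger pad.
Only numpy, scipy, OpenCV 4.12 (cv2) and the standard library are available. Lean on these libraries where they do the work, as an engineer would, in place of code of your own. Each camera call takes 0.05 s, during which the arm holds its last target. There are 200 camera calls.

## Working session

There is one attempt and no reset: what is moved stays moved. The work goes in short steps, Python scripts to look and compute and a tool call to move; the robot and the scene stay as the last step left them, time stands still between calls to the robot, and variables do not carry over. Pictures are saved under pics/ and viewed, at most 10 in all, crops included, and the job is handed in when it is done.

Besides the shell and the picture viewer there is one more tool, called after "Emit:" by a JSON object that holds its "fn" and its "kwargs", one argument or row to a line. drive_tool: Moves the arm, as the interface text tells. Its arguments: {"type":"object","properties":{"motion":{"type":"array","items":{"type":"array"}},"claw":{"type":"number"}},"required":["motion"]}

```bash
mkdir -p pics; cat > h.py <<'E'
import numpy as np, cv2
from scipy.spatial.transform import Rotation as R
from bench import observe, vision
def ray(name,px):
    p=vision.camera_params(name); K=np.array(p["camera_matrix"],float)
    d=np.array([p["k1"],0,0,0,0],float)
    u=cv2.undistortPoints(np.array(px,float).reshape(-1,1,2),K,d).reshape(-1,2)
    a=p["attitude"]; M=R.from_quat(a).as_matrix() if np.size(a)==4 else np.array(a)
    return np.array(p["xyz"]),np.c_[u[:,0],-u[:,1],-np.ones(len(u))]@M.T
def onplane(name,px,z):
    o,d=ray(name,px); return o+d*((z-o[2])/d[:,2])[:,None]
E
python3 - <<'E'
from h import *
for n in("side","top"):
    cv2.imwrite(f"pics/{n}0.png",vision.read_camera(n)); print(vision.camera_params(n))
print(observe())
E
```

```text
{'camera_matrix': array([[414.59123022,   0.        , 324.2810096 ],
       [  0.        , 414.59123022, 197.41899378],
       [  0.        ,   0.        ,   1.        ]]), 'k1': 0.02257623674952392, 'xyz': array([0.35167893, 0.74978469, 0.64689734]), 'attitude': array([-0.06492577,  0.43513915,  0.89146211, -0.10832302])}
{'camera_matrix': array([[473.0863099 ,   0.        , 320.33129098],
       [  0.        , 473.0863099 , 199.18144556],
       [  0.        ,   0.        ,   1.        ]]), 'k1': -0.05169705455336715, 'xyz': array([0.30013585, 0.00537804, 1.33686187]), 'attitude': array([-0.06958334,  0.07215093,  0.71036906, -0.696655  ])}
{'clock': 0.1, 'joints': array([-1.3928986 ,  0.38415737,  0.01638469,  1.37106599, -0.00631882,
        1.38819979, -0.04650607]), 'joint_velocities': array([-1.36854678e-05, -2.01021760e-03,  1.07945879e-04, -1.44942085e-03,
       -2.19084015e-04,  5.03320354e-04, -5.38232856e-04]), 'tau': array([ 3.13998360e-03, -6.29125643e+01,  8.47676676e-01, -3.72768295e+01,
        1.68429455e-02,  1.03586554e-02, -3.17844388e-05]), 'tool_pos': array([0.14890099, 0.60652816, 0.23036922]), 'ee_rot': array([ 1.20085880e-01,  9.92763108e-01, -8.85108590e-04, -1.01265155e-04]), 'ft_force': array([-0.63030916, -0.25204253,  0.26876942]), 'moment': array([-0.00128692, -0.03084141, -0.06540091]), 'finger_force': 0.0, 'opening': 0.08510592776476163}
```

View pics/top0.png

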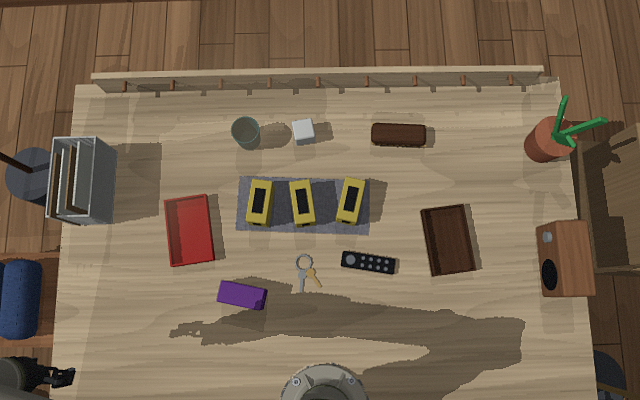

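View pics/side0.png

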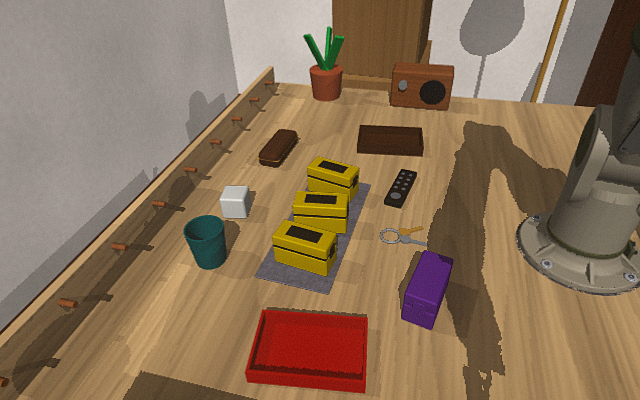

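Yellow cases are at top-view pixels (260,202), (302,202) and (350,201). The purple box at (242,295) is the look-alike to leave alone, since it isn't yellow and isn't on the mat. The red tray is at (190,230) and the wood tray at (448,240). The brown glasses case at (398,134) and the remote at (368,262) are bystanders. I'll measure and check in one crop.

```bash
cat > meas.py <<'E'
from h import *
def comps(m,amin):
    c,_=cv2.findContours(m.astype(np.uint8)*255,cv2.RETR_EXTERNAL,cv2.CHAIN_APPROX_NONE)
    return [k for k in c if cv2.contourArea(k)>amin]
def rect(pix,z):
    w=onplane("top",pix.reshape(-1,2),z)[:,:2]
    (c,s,a)=cv2.minAreaRect((w*1000).astype(np.float32))
    if s[0]<s[1]: s=s[::-1];a+=90
    return np.round(c,1),np.round(s,1),round((a+90)%180-90,1)
def cases(im):
    hsv=cv2.cvtColor(im,cv2.COLOR_BGR2HSV); H,S,V=cv2.split(hsv)
    y=(abs(H.astype(int)-28)<8)&(S>150)&(V>60)
    out=[]
    for k in comps(cv2.morphologyEx(y.astype(np.uint8),cv2.MORPH_CLOSE,np.ones((3,3)))>0,300):
        f=np.zeros(y.shape,np.uint8);cv2.drawContours(f,[k],-1,1,-1)
        t=comps((f>0)&y&(V>170),150)
        b=comps((f>0)&~y,60)
        out.append((cv2.boundingRect(k),rect(k,.079),[rect(j,.079) for j in t],[rect(j,.079) for j in b]))
    return out
E
python3 - <<'E'
from meas import *
im=cv2.imread("pics/top0.png")
for o in cases(im): print(*o,sep="\n  ")
hsv=cv2.cvtColor(im,cv2.COLOR_BGR2HSV); H,S,V=cv2.split(hsv)
r=((H<6)|(H>174))&(S>170)&(V>60)
for k in comps(r,800): print("red",cv2.boundingRect(k),rect(k,.03))
w=(V<75)&(S>70)&((H<20)|(H>170)); w[:,:415]=0;w[:,485:]=0;w[:195]=0;w[285:]=0
for k in comps(w,800): print("wood",cv2.boundingRect(k),rect(k,.03))
print("HSV",hsv[202,250],hsv[222,260],hsv[240,450],hsv[207,445])
cv2.imwrite("pics/crop.png",cv2.resize(im[165:285,155:485],None,fx=2.4,fy=2.4,interpolation=cv2.INTER_CUBIC))
E
```

```text
red (169, 206, 46, 61) (array([469.2, 366.4]), array([156. , 123.9]), 9.4)
wood (420, 204, 56, 72) (array([ 445.2, -353.4]), array([188. , 125.3]), 6.9)
HSV [ 25 141 165] [ 25 149 149] [ 10 132  62] [ 13 154  48]
```

View pics/crop.png

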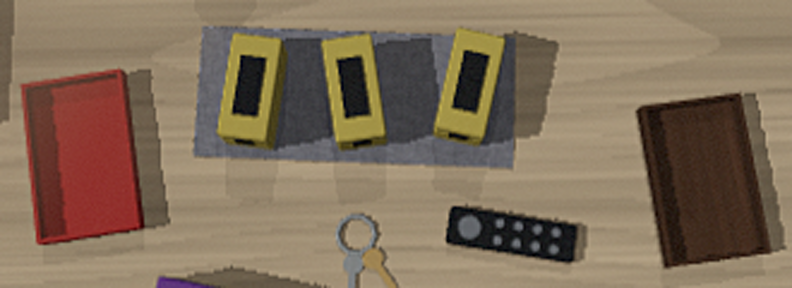

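The crop shows three yellow cases with black top patches on the mat, at about (249,85), (352,87) and (469,80) in the crop. The red tray is to the left and the wood tray to the right. I'll loosen the masks.

```bash
sed -i 's/(S>150)&(V>60)/(S>120)\&(V>50)/; s/(V>170),150/(V>130),150/' meas.py
python3 - <<'E'
from meas import *
im=cv2.imread("pics/top0.png")
hsv=cv2.cvtColor(im,cv2.COLOR_BGR2HSV); H,S,V=cv2.split(hsv)
for o in cases(im): print(*o,sep="\n  ")
r=((H<8)|(H>172))&(S>120)&(V>40);r[:,:155]=0;r[:,225:]=0
for k in comps(r,800): print("red",cv2.boundingRect(k),rect(k,.03))
b=(V<50);b[:170]=0;b[240:]=0
for k in comps(b,150): print("black",cv2.boundingRect(k),rect(k,.079))
E
```

```text
(289, 179, 27, 48)
  (array([547.6,  47.8]), array([127.3,  57.5]), 7.5)
  [(array([551.9,  48.8]), array([117.4,  55.1]), 7.5)]
  [(array([552.8,  48.5]), array([66.9, 27.4]), 8.2)]
(246, 179, 29, 48)
  (array([551. , 162.1]), array([125.7,  66. ]), -8.2)
  [(array([555.2, 167.2]), array([118.3,  55.1]), -8.8)]
  [(array([556.8, 166.6]), array([67.1, 28.1]), -8.3)]
(336, 177, 30, 49)
  (array([550.9, -82.6]), array([128.9,  57.5]), -14.1)
  [(array([553.9, -82.7]), array([122.5,  55.6]), -14.3)]
  [(array([557. , -83.9]), array([66.9, 27.5]), -14.0)]
red (164, 194, 51, 73) (array([486.9, 367.5]), array([192.1, 125.5]), 8.2)
black (424, 204, 42, 36) (array([ 487.9, -338.8]), array([107.3,  83.8]), -83.0)
black (296, 189, 13, 25) (array([553.1,  48.8]), array([66.1, 26.5]), 7.2)
black (252, 188, 13, 25) (array([557., 167.]), array([66.8, 27.7]), -7.8)
black (344, 186, 15, 26) (array([556.9, -83.7]), array([66.4, 27.4]), -14.5)
```

```bash
cat > go.py <<'E'
import sys
from h import *
# usage: go.py x y z yaw_deg   (yaw of case; tool y perpendicular to it)
x,y,z,yaw=map(float,sys.argv[1:5]); s=observe()
M=R.from_quat(s["ee_rot"]).as_matrix(); p=np.array(s["tool_pos"])
d=M.T@(np.array([x,y,z])-p)/0.3
ty=np.degrees(np.arctan2(M[1,1],M[0,1])); r=(yaw+90-ty+90)%180-90
print("t",s["clock"],"pos",p.round(4),"F",np.round(s["ft_force"],2),"shift",d.round(3),"roll",round(-r/180,4),"rows",np.linalg.norm(d)*6, abs(r)/8.59)
E
python3 go.py .35 .39 .2 -8.3;python3 go.py .556 .167 .2 -8.3
```

```text
t 0.1 pos [0.1489 0.6065 0.2304] F [-0.63 -0.25  0.27] shift [-0.823 -0.541  0.102] roll -0.0305 rows 5.941297712774045 0.6395953433380852
t 0.1 pos [0.1489 0.6065 0.2304] F [-0.63 -0.25  0.27] shift [-1.667 -1.099  0.103] roll -0.0305 rows 11.997281337364885 0.6395953433380852
```

Emit:
{"fn": "drive_tool", "kwargs": {
  "motion": [
    [[-0.82, -0.54, 0.1], -0.03],
    [[-0.82, -0.54, 0.1], -0.03],
    [[-0.82, -0.54, 0.1], -0.03],
    [[-0.82, -0.54, 0.1], -0.03],
    [[-0.82, -0.54, 0.1], -0.03],
    [[-0.82, -0.54, 0.1], -0.03],
    [[-0.82, -0.54, 0.1], -0.03],
    [[-0.82, -0.54, 0.1], -0.03],
    [[-0.82, -0.54, 0.1], -0.03]
  ],
  "claw": 85
}}

```text
clock: 1.0
tool_pos: [0.3483, 0.3918, 0.2011]
ee_rot: [0.072, 0.997, 0.0, -0.0]
ft_force: [0.3, 0.3, -0.0]
opening: 0.0845
finger_force: 0.0
```

```bash
python3 go.py .556 .167 .16 -8.3
```

```text
t 1.0 pos [0.3483 0.3918 0.2011] F [ 0.3   0.32 -0.05] shift [-0.793 -0.642  0.137] roll -0.0 rows 6.17721440920857 0.0006259677598184895
```

Emit:
{"fn": "drive_tool", "kwargs": {
  "motion": [
    [[-0.79, -0.64, 0.137], 0],
    [[-0.79, -0.64, 0.137], 0],
    [[-0.79, -0.64, 0.137], 0],
    [[-0.79, -0.64, 0.137], 0],
    [[-0.79, -0.64, 0.137], 0],
    [[-0.79, -0.64, 0.137], 0],
    [[-0.79, -0.64, 0.137], 0],
    [[-0.79, -0.64, 0.137], 0],
    [[-0.79, -0.64, 0.137], 0],
    [[-0.79, -0.64, 0.137], 0]
  ]
}}

```text
clock: 2.0
tool_pos: [0.5546, 0.1694, 0.1603]
ee_rot: [0.071, 0.997, 0.001, -0.0]
ft_force: [-0.7, 0.6, 0.7]
opening: 0.0849
finger_force: 0.0
```

```bash
python3 go.py .556 .167 .028 -8.3
```

```text
t 2.0 pos [0.5546 0.1694 0.1603] F [-0.68  0.64  0.67] shift [-0.006 -0.008  0.441] roll 0.0008 rows 2.6456307688105616 0.017620342481372526
```

Emit:
{"fn": "drive_tool", "kwargs": {
  "motion": [
    [[-0.006, -0.008, 0.12], 0],
    [[-0.006, -0.008, 0.24], 0],
    [[-0.006, -0.008, 0.34], 0],
    [[-0.006, -0.008, 0.4], 0],
    [[-0.006, -0.008, 0.44], 0],
    [[-0.006, -0.008, 0.44], 0],
    [[-0.006, -0.008, 0.44], 0]
  ]
}}

```text
clock: 2.7
tool_pos: [0.5574, 0.1647, 0.0291]
ee_rot: [0.073, 0.997, 0.0, 0.0]
ft_force: [0.0, 0.1, 0.7]
opening: 0.0849
finger_force: 0.0
```

Emit:
{"fn": "drive_tool", "kwargs": {
  "motion": [
    [[0, 0, 0], 0],
    [[0, 0, 0], 0],
    [[0, 0, 0], 0],
    [[0, 0, 0], 0],
    [[0, 0, 0], 0],
    [[0, 0, 0], 0],
    [[0, 0, 0], 0],
    [[0, 0, 0], 0]
  ],
  "claw": 40
}}

```text
clock: 3.5
tool_pos: [0.5581, 0.1643, 0.0297]
ee_rot: [0.073, 0.997, 0.001, 0.001]
ft_force: [-1.0, 1.5, 6.3]
opening: 0.0577
finger_force: 64.9
```

Emit:
{"fn": "drive_tool", "kwargs": {
  "motion": [
    [[0, 0, -0.03], 0],
    [[0, 0, -0.1], 0],
    [[0, 0, -0.2], 0],
    [[0, 0, -0.32], 0],
    [[0, 0, -0.42], 0],
    [[0, 0, -0.44], 0],
    [[0, 0, -0.44], 0],
    [[0, 0, -0.44], 0],
    [[0, 0, -0.44], 0],
    [[0, 0, -0.44], 0],
    [[0, 0, -0.44], 0]
  ]
}}

```text
clock: 4.6
tool_pos: [0.5567, 0.1636, 0.1592]
ee_rot: [0.073, 0.997, -0.0, -0.001]
ft_force: [1.1, -0.5, -1.7]
opening: 0.0574
finger_force: 64.2
```

Emit:
{"fn": "drive_tool", "kwargs": {
  "motion": [
    [[0, 0, 0], 0]
  ]
}}

```text
clock: 4.7
tool_pos: [0.5569, 0.1637, 0.1597]
ee_rot: [0.073, 0.997, -0.0, -0.0]
ft_force: [0.4, 0.6, -2.0]
opening: 0.0576
finger_force: 64.2
```

Emit:
{"fn": "drive_tool", "kwargs": {
  "motion": [
    [[0, 0, 0], 0]
  ]
}}

```text
clock: 4.8
tool_pos: [0.5571, 0.1638, 0.16]
ee_rot: [0.073, 0.997, -0.0, -0.0]
ft_force: [0.1, -0.2, -1.4]
opening: 0.0577
finger_force: 64.2
```

```bash
python3 go.py .487 .370 .16 8.2;  python3 go.py .448 -.355 .16 7; python3 go.py .556 .167 .03 -8.3
```

```text
t 4.8 pos [0.5571 0.1638 0.16  ] F [ 0.05 -0.15 -1.4 ] shift [ 0.332  0.646 -0.   ] roll -0.0922 rows 4.3564707574914605 1.9322112129589388
t 4.8 pos [0.5571 0.1638 0.16  ] F [ 0.05 -0.15 -1.4 ] shift [ 0.107 -1.764  0.   ] roll -0.0855 rows 10.602384989534947 1.7925138904909526
t 4.8 pos [0.5571 0.1638 0.16  ] F [ 0.05 -0.15 -1.4 ] shift [0.005 0.01  0.433] roll -0.0005 rows 2.6008417015580783 0.01137302902413089
```

A weighs about 1.7 N, so it is the lightest and goes to the wood tray.

Emit:
{"fn": "drive_tool", "kwargs": {
  "motion": [
    [[0.01, -0.1, 0], -0.02],
    [[0.05, -0.9, 0], -0.085],
    [[0.05, -0.9, 0], -0.085],
    [[0.05, -0.9, 0], -0.085],
    [[0.05, -0.9, 0], -0.085],
    [[0.05, -0.9, 0], -0.085],
    [[0.05, -0.9, 0], -0.085],
    [[0.05, -0.9, 0], -0.085]
  ]
}}

```text
clock: 5.6
tool_pos: [0.5027, -0.1021, 0.1604]
ee_rot: [-0.059, 0.998, 0.0, 0.0]
ft_force: [1.1, 0.7, -2.1]
opening: 0.0573
finger_force: 64.6
```

```bash
python3 go.py .448 -.355 .16 7
```

```text
t 5.6 pos [ 0.5027 -0.1021  0.1604] F [ 1.06  0.67 -2.09] shift [ 0.28  -0.816  0.001] roll -0.0014 rows 5.174442794604797 0.030020436975529384
```

Emit:
{"fn": "drive_tool", "kwargs": {
  "motion": [
    [[0.28, -0.81, 0], 0],
    [[0.28, -0.81, 0], 0],
    [[0.28, -0.81, 0], 0],
    [[0.28, -0.81, 0], 0],
    [[0.28, -0.81, 0], 0],
    [[0.28, -0.81, 0], 0],
    [[0.28, -0.81, 0], 0],
    [[0.28, -0.81, 0], 0],
    [[0.28, -0.81, 0], 0],
    [[0.28, -0.81, 0], 0]
  ]
}}

```text
clock: 6.6
tool_pos: [0.4499, -0.3505, 0.1602]
ee_rot: [-0.062, 0.998, 0.0, 0.0]
ft_force: [-0.0, -0.3, -2.5]
opening: 0.0576
finger_force: 65.2
```

```bash
python3 go.py .448 -.355 .031 7
```

```text
t 6.6 pos [ 0.4499 -0.3505  0.1602] F [-0.05 -0.29 -2.5 ] shift [ 0.008 -0.014  0.431] roll 0.0005 rows 2.5850514681719168 0.01145941580429585
```

```bash
cat > weigh.py <<'E'
from h import *
F=[];T=[]
for i in range(12):
    vision.read_camera("top"); s=observe(); F.append(s["ft_force"]);T.append(s["tau"])
F=np.array(F); print(s["clock"],F.mean(0).round(2),"std",F.std(0).round(2),np.mean(T,0).round(3)[:4])
E
python3 weigh.py
```

```text
7.2 [-0.01  0.01 -1.55] std [0.41 0.47 0.53] [ -0.12  -51.151   7.914 -35.242]
```

The averaged reading is 1.55 N, so A is the lightest. Setting it down.

Emit:
{"fn": "drive_tool", "kwargs": {
  "motion": [
    [[0.008, -0.014, 0.12], 0],
    [[0.008, -0.014, 0.24], 0],
    [[0.008, -0.014, 0.34], 0],
    [[0.008, -0.014, 0.39], 0],
    [[0.008, -0.014, 0.41], 0],
    [[0.008, -0.014, 0.42], 0],
    [[0.008, -0.014, 0.425], 0],
    [[0.008, -0.014, 0.43], 0],
    [[0.008, -0.014, 0.43], 0],
    [[0.008, -0.014, 0.43], 0]
  ]
}}

```text
clock: 8.2
tool_pos: [0.4472, -0.3571, 0.0318]
ee_rot: [-0.06, 0.998, -0.0, 0.0]
ft_force: [-0.2, 0.5, -2.0]
opening: 0.0574
finger_force: 65.2
```

```bash
python3 go.py .448 -.355 .031 7; python3 weigh.py
```

```text
t 8.2 pos [ 0.4472 -0.3571  0.0318] F [-0.19  0.51 -1.98] shift [-0.004  0.007  0.003] roll -0.0005 rows 0.048393340784676164 0.01051625670347804
8.8 [-0.12 -0.   -1.53] std [0.47 0.53 0.52] [-1.0000e-03 -5.6807e+01  1.0256e+01 -3.0047e+01]
```

Not on the floor yet, so I'll step down a few mm.

Emit:
{"fn": "drive_tool", "kwargs": {
  "motion": [
    [[0, 0, 0.004], 0],
    [[0, 0, 0.007], 0],
    [[0, 0, 0.01], 0],
    [[0, 0, 0.01], 0],
    [[0, 0, 0.01], 0],
    [[0, 0, 0.01], 0]
  ]
}}

```text
clock: 9.4
tool_pos: [0.4469, -0.3571, 0.0306]
ee_rot: [-0.06, 0.998, 0.0, 0.001]
ft_force: [-8.3, 7.6, 24.2]
opening: 0.057
finger_force: 67.9
```

```bash
python3 go.py .448 -.355 .031 7; python3 weigh.py
```

```text
t 9.4 pos [ 0.4469 -0.3571  0.0306] F [-8.31  7.6  24.17] shift [-0.004  0.006 -0.001] roll -0.0006 rows 0.04697065918161167 0.012557281815424485
10.0 [-8.73  7.39 24.51] std [0.46 0.63 0.62] [  0.29  -45.731   8.245 -27.742]
```

Emit:
{"fn": "drive_tool", "kwargs": {
  "motion": [
    [[0, 0, -0.005], 0],
    [[0, 0, -0.006], 0],
    [[0, 0, -0.006], 0]
  ]
}}

```text
clock: 10.3
tool_pos: [0.4471, -0.3572, 0.0307]
ee_rot: [-0.06, 0.998, -0.0, 0.0]
ft_force: [-2.3, 1.8, 8.7]
opening: 0.0571
finger_force: 66.3
```

Emit:
{"fn": "drive_tool", "kwargs": {
  "motion": [
    [[0, 0, 0], 0],
    [[0, 0, 0], 0],
    [[0, 0, 0], 0],
    [[0, 0, 0], 0],
    [[0, 0, -0.1], 0],
    [[0, 0, -0.25], 0],
    [[0, 0, -0.43], 0],
    [[0, 0, -0.43], 0],
    [[0, 0, -0.43], 0],
    [[0, 0, -0.43], 0]
  ],
  "claw": 78
}}

```text
clock: 11.3
tool_pos: [0.4464, -0.3563, 0.1578]
ee_rot: [-0.06, 0.998, 0.001, -0.001]
ft_force: [0.2, 0.5, 0.2]
opening: 0.0779
finger_force: 0.0
```

```bash
python3 weigh.py; python3 go.py .557 -.0835 .16 -14.2; python3 - <<'E'
from meas import *
im=vision.read_camera("top");cv2.imwrite("pics/t1.png",im)
for o in cases(im): print(*o,sep="\n  ")
cv2.imwrite("pics/s1.png",vision.read_camera("side"))
E
```

```text
11.9 [-0.2  -0.21 -0.36] std [0.64 0.46 0.43] [ 4.0000e-03 -5.0787e+01  8.0670e+00 -3.4583e+01]
t 11.9 pos [ 0.4468 -0.3569  0.1589] F [-0.2  -1.15 -0.58] shift [-0.474  0.861 -0.004] roll 0.1172 rows 5.895990300774894 2.456551042935182
(434, 215, 28, 47)
  (array([ 444.9, -347.9]), array([119.3,  76.7]), 5.7)
  [(array([ 488.9, -342.4]), array([75. , 29.5]), -70.2)]
  []
(289, 179, 27, 48)
  (array([547.5,  47.6]), array([127.5,  57.1]), 7.5)
  [(array([551.9,  48.8]), array([117.4,  55.1]), 7.5)]
  [(array([552.8,  48.5]), array([66.9, 27.1]), 7.8)]
(336, 177, 30, 48)
  (array([551.1, -82.9]), array([128.6,  57.5]), -14.3)
  [(array([553.9, -82.7]), array([122.4,  55.2]), -14.1)]
  [(array([557. , -83.8]), array([66.8, 27.4]), -14.2)]
```

View pics/s1.png

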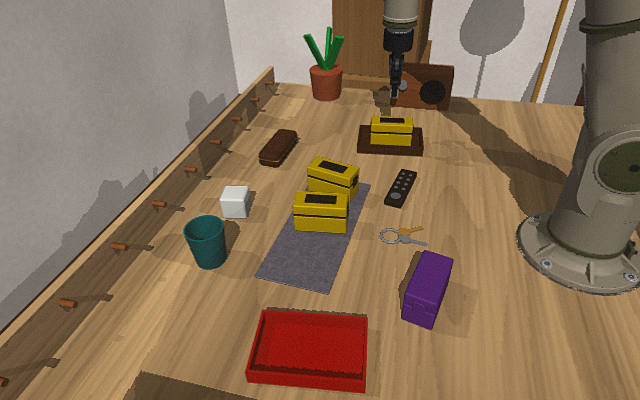

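The side picture shows case A upright inside the wood tray at about (391,132), with B at (320,212) and C at (333,178) unchanged. Next I'll weigh C.

Emit:
{"fn": "drive_tool", "kwargs": {
  "motion": [
    [[-0.47, 0.86, 0], 0.117],
    [[-0.47, 0.86, 0], 0.117],
    [[-0.47, 0.86, 0], 0.117],
    [[-0.47, 0.86, 0], 0.117],
    [[-0.47, 0.86, 0], 0.117],
    [[-0.47, 0.86, 0], 0.117],
    [[-0.47, 0.86, 0], 0.117],
    [[-0.47, 0.86, 0], 0.117],
    [[-0.47, 0.86, 0], 0.117],
    [[-0.47, 0.86, 0], 0.117],
    [[-0.47, 0.86, 0], 0.117]
  ],
  "claw": 85
}}

```text
clock: 13.1
tool_pos: [0.5554, -0.0856, 0.1592]
ee_rot: [0.125, 0.992, -0.0, 0.0]
ft_force: [0.8, -0.3, -1.0]
opening: 0.0847
finger_force: 0.0
```

```bash
python3 go.py .557 -.0835 .03 -14.2
```

```text
t 13.1 pos [ 0.5554 -0.0856  0.1592] F [ 0.78 -0.33 -1.04] shift [-0.003  0.008  0.431] roll -0.0006 rows 2.58385151365321 0.013396309400323242
```

Emit:
{"fn": "drive_tool", "kwargs": {
  "motion": [
    [[-0.003, 0.005, 0.12], 0],
    [[-0.003, 0.005, 0.24], 0],
    [[-0.003, 0.005, 0.34], 0],
    [[-0.003, 0.005, 0.4], 0],
    [[-0.003, 0.005, 0.43], 0],
    [[-0.003, 0.005, 0.43], 0],
    [[-0.003, 0.005, 0.43], 0]
  ]
}}

```text
clock: 13.8
tool_pos: [0.5577, -0.0832, 0.031]
ee_rot: [0.124, 0.992, -0.0, 0.001]
ft_force: [0.6, -0.9, 0.0]
opening: 0.0848
finger_force: 0.0
```

Emit:
{"fn": "drive_tool", "kwargs": {
  "motion": [
    [[0, 0, 0], 0],
    [[0, 0, 0], 0],
    [[0, 0, 0], 0],
    [[0, 0, 0], 0],
    [[0, 0, 0], 0],
    [[0, 0, 0], 0],
    [[0, 0, 0], 0],
    [[0, 0, 0], 0]
  ],
  "claw": 40
}}

```text
clock: 14.6
tool_pos: [0.558, -0.0829, 0.0313]
ee_rot: [0.123, 0.992, 0.0, 0.001]
ft_force: [-1.5, 0.2, 5.7]
opening: 0.0568
finger_force: 66.8
```

Emit:
{"fn": "drive_tool", "kwargs": {
  "motion": [
    [[0, 0, -0.03], 0],
    [[0, 0, -0.1], 0],
    [[0, 0, -0.2], 0],
    [[0, 0, -0.32], 0],
    [[0, 0, -0.42], 0],
    [[0, 0, -0.44], 0],
    [[0, 0, -0.44], 0],
    [[0, 0, -0.44], 0]
  ]
}}

```text
clock: 15.4
tool_pos: [0.556, -0.0822, 0.1604]
ee_rot: [0.123, 0.992, -0.0, -0.001]
ft_force: [-0.9, -0.0, -4.3]
opening: 0.0574
finger_force: 65.8
```

```bash
python3 weigh.py; python3 go.py .487 .370 .16 8.2; python3 go.py .557 -.0835 .03 -14.2
```

```text
16.0 [-0.13  0.04 -3.82] std [0.49 0.38 0.42] [-2.0000e-03 -5.1825e+01  7.0980e+00 -3.6290e+01]
t 16.0 pos [ 0.557  -0.0826  0.162 ] F [-0.14 -0.01 -3.59] shift [0.595 1.406 0.006] roll -0.1242 rows 9.160153738045828 2.6023992805173983
t 16.0 pos [ 0.557  -0.0826  0.162 ] F [-0.14 -0.01 -3.59] shift [-0.001 -0.003  0.44 ] roll 0.0003 rows 2.639163061546398 0.005284072218341544
```

C weighs about 3.8 N, so it is the middle one and goes back on the mat where it was.

Emit:
{"fn": "drive_tool", "kwargs": {
  "motion": [
    [[0, 0, 0.12], 0],
    [[0, 0, 0.24], 0],
    [[0, 0, 0.34], 0],
    [[0, 0, 0.4], 0],
    [[0, 0, 0.42], 0],
    [[0, 0, 0.43], 0],
    [[0, 0, 0.433], 0],
    [[0, 0, 0.436], 0],
    [[0, 0, 0.436], 0],
    [[0, 0, 0.436], 0]
  ]
}}

```text
clock: 17.0
tool_pos: [0.5574, -0.0826, 0.0319]
ee_rot: [0.123, 0.992, 0.0, 0.001]
ft_force: [-1.1, -0.1, -4.0]
opening: 0.0571
finger_force: 67.9
```

```bash
python3 weigh.py;  python3 go.py .557 -.0835 .0312 -14.2
```

```text
17.6 [-1.03  0.29 -1.13] std [0.73 0.86 1.63] [  0.099 -56.036   9.163 -30.449]
t 17.6 pos [ 0.5571 -0.0826  0.0314] F [-1.79  1.94  1.61] shift [-0.    -0.003  0.001] roll 0.0003 rows 0.019199069013900383 0.0054229112267107915
```

In contact now. Release and rise.

Emit:
{"fn": "drive_tool", "kwargs": {
  "motion": [
    [[0, 0, 0], 0],
    [[0, 0, 0], 0],
    [[0, 0, 0], 0],
    [[0, 0, 0], 0],
    [[0, 0, 0], 0],
    [[0, 0, -0.1], 0],
    [[0, 0, -0.25], 0],
    [[0, 0, -0.43], 0],
    [[0, 0, -0.43], 0],
    [[0, 0, -0.43], 0],
    [[0, 0, -0.43], 0]
  ],
  "claw": 85
}}

```text
clock: 18.7
tool_pos: [0.5564, -0.0823, 0.159]
ee_rot: [0.123, 0.992, 0.0, -0.001]
ft_force: [0.8, 0.2, -0.8]
opening: 0.085
finger_force: 0.0
```

```bash
python3 go.py .553 .0487 .16 7.7
```

```text
t 18.7 pos [ 0.5564 -0.0823  0.159 ] F [ 0.75  0.24 -0.78] shift [ 0.118  0.421 -0.003] roll -0.1214 rows 2.621276877094993 2.5432921048411
```

Emit:
{"fn": "drive_tool", "kwargs": {
  "motion": [
    [[0.118, 0.42, 0], -0.121],
    [[0.118, 0.42, 0], -0.121],
    [[0.118, 0.42, 0], -0.121],
    [[0.118, 0.42, 0], -0.121],
    [[0.118, 0.42, 0], -0.121],
    [[0.118, 0.42, 0], -0.121],
    [[0.118, 0.42, 0], -0.121],
    [[0.118, 0.42, 0], -0.121]
  ]
}}

```text
clock: 19.5
tool_pos: [0.5535, 0.0469, 0.1599]
ee_rot: [-0.065, 0.998, -0.0, -0.0]
ft_force: [0.2, 0.3, -0.5]
opening: 0.0849
finger_force: 0.0
```

```bash
python3 go.py .553 .0487 .03 7.7
```

```text
t 19.5 pos [0.5535 0.0469 0.1599] F [ 0.24  0.28 -0.48] shift [0.001 0.006 0.433] roll -0.0012 rows 2.5991840313913643 0.02447130927044706
```

Emit:
{"fn": "drive_tool", "kwargs": {
  "motion": [
    [[0, 0.004, 0.12], 0],
    [[0, 0.004, 0.24], 0],
    [[0, 0.004, 0.34], 0],
    [[0, 0.004, 0.4], 0],
    [[0, 0.004, 0.43], 0],
    [[0, 0.004, 0.43], 0],
    [[0, 0.004, 0.43], 0]
  ]
}}

```text
clock: 20.2
tool_pos: [0.5541, 0.0491, 0.0321]
ee_rot: [-0.066, 0.998, -0.0, 0.001]
ft_force: [-0.3, 0.4, 0.3]
opening: 0.0851
finger_force: 0.0
```

Emit:
{"fn": "drive_tool", "kwargs": {
  "motion": [
    [[0, 0, 0], 0],
    [[0, 0, 0], 0],
    [[0, 0, 0], 0],
    [[0, 0, 0], 0],
    [[0, 0, 0], 0],
    [[0, 0, 0], 0],
    [[0, 0, 0], 0],
    [[0, 0, 0], 0]
  ],
  "claw": 40
}}

```text
clock: 21.0
tool_pos: [0.5543, 0.0494, 0.0325]
ee_rot: [-0.066, 0.998, 0.0, 0.001]
ft_force: [-1.1, 0.0, 5.8]
opening: 0.0575
finger_force: 66.5
```

Emit:
{"fn": "drive_tool", "kwargs": {
  "motion": [
    [[0, 0, -0.03], 0],
    [[0, 0, -0.1], 0],
    [[0, 0, -0.2], 0],
    [[0, 0, -0.32], 0],
    [[0, 0, -0.42], 0],
    [[0, 0, -0.44], 0],
    [[0, 0, -0.44], 0],
    [[0, 0, -0.44], 0]
  ]
}}

```text
clock: 21.8
tool_pos: [0.552, 0.0495, 0.1611]
ee_rot: [-0.067, 0.998, -0.0, -0.002]
ft_force: [-0.5, -0.0, -7.4]
opening: 0.0573
finger_force: 66.3
```

```bash
python3 weigh.py; python3 go.py .487 .370 .16 8.2
```

```text
22.4 [-0.01  0.02 -6.49] std [0.41 0.43 0.45] [-1.0000e-03 -5.3594e+01  5.4800e+00 -3.7652e+01]
t 22.4 pos [0.5534 0.0494 0.1632] F [-0.52  0.89 -6.06] shift [0.077 1.089 0.01 ] roll -0.0032 rows 6.54812121742256 0.06671266346254143
```

B weighs 6.5 N, so it is the heaviest and goes to the red tray.

Emit:
{"fn": "drive_tool", "kwargs": {
  "motion": [
    [[0.01, 0.08, 0], -0.003],
    [[0.07, 0.98, 0], -0.003],
    [[0.07, 0.98, 0], -0.003],
    [[0.07, 0.98, 0], -0.003],
    [[0.07, 0.98, 0], -0.003],
    [[0.07, 0.98, 0], -0.003],
    [[0.07, 0.98, 0], -0.003],
    [[0.07, 0.98, 0], -0.003],
    [[0.07, 0.98, 0], -0.003],
    [[0.07, 0.98, 0], -0.003],
    [[0.07, 0.98, 0], -0.003]
  ]
}}

```text
clock: 23.5
tool_pos: [0.4943, 0.3365, 0.1633]
ee_rot: [-0.07, 0.998, -0.0, 0.0]
ft_force: [-0.3, -0.0, -6.5]
opening: 0.0574
finger_force: 67.5
```

```bash
python3 go.py .487 .370 .0335 8.2
```

```text
t 23.5 pos [0.4943 0.3365 0.1633] F [-0.3  -0.   -6.54] shift [0.009 0.114 0.433] roll -0.001 rows 2.6855984780636306 0.020784387509383644
```

Emit:
{"fn": "drive_tool", "kwargs": {
  "motion": [
    [[0.009, 0.112, 0], 0],
    [[0.009, 0.112, 0.1], 0],
    [[0.009, 0.112, 0.22], 0],
    [[0.009, 0.112, 0.32], 0],
    [[0.009, 0.112, 0.38], 0],
    [[0.009, 0.112, 0.41], 0],
    [[0.009, 0.112, 0.425], 0],
    [[0.009, 0.112, 0.429], 0],
    [[0.009, 0.112, 0.432], 0],
    [[0.009, 0.112, 0.432], 0],
    [[0.009, 0.112, 0.432], 0],
    [[0.009, 0.112, 0.432], 0]
  ]
}}

```text
clock: 24.7
tool_pos: [0.4863, 0.3712, 0.0341]
ee_rot: [-0.071, 0.997, 0.0, 0.0]
ft_force: [-0.4, -0.6, -6.9]
opening: 0.0574
finger_force: 69.7
```

```bash
python3 weigh.py; python3 go.py .487 .370 .0335 8.2
```

```text
25.3 [-0.01  0.24 -5.5 ] std [0.67 0.49 0.96] [  0.07  -67.477   6.077 -33.502]
t 25.3 pos [0.4861 0.371  0.0337] F [-0.66  0.54 -4.31] shift [-0.003 -0.004  0.001] roll -0.0002 rows 0.027203474442395112 0.003305920249609512
```

Just touching the floor. A small press of 0.6 mm, then release and rise.

Emit:
{"fn": "drive_tool", "kwargs": {
  "motion": [
    [[0, 0, 0.002], 0],
    [[0, 0, 0.002], 0],
    [[0, 0, 0.002], 0]
  ]
}}

```text
clock: 25.6
tool_pos: [0.4861, 0.371, 0.0336]
ee_rot: [-0.071, 0.997, 0.0, 0.0]
ft_force: [-3.9, -2.6, 3.7]
opening: 0.0573
finger_force: 70.7
```

Emit:
{"fn": "drive_tool", "kwargs": {
  "motion": [
    [[0, 0, 0], 0],
    [[0, 0, 0], 0],
    [[0, 0, 0], 0],
    [[0, 0, 0], 0],
    [[0, 0, 0], 0],
    [[0, 0, -0.1], 0],
    [[0, 0, -0.25], 0],
    [[0, 0, -0.43], 0],
    [[0, 0, -0.43], 0],
    [[0, 0, -0.43], 0],
    [[0, 0, -0.43], 0]
  ],
  "claw": 78
}}

```text
clock: 26.7
tool_pos: [0.4855, 0.3706, 0.1608]
ee_rot: [-0.071, 0.997, -0.0, -0.001]
ft_force: [-0.1, 1.3, -0.3]
opening: 0.0782
finger_force: 0.0
```

```bash
python3 - <<'E'
from h import *
print(observe()["clock"]); cv2.imwrite("pics/s2.png",vision.read_camera("side"));cv2.imwrite("pics/t2.png",vision.read_camera("top"))
E
```

```text
26.7
```

View pics/s2.png

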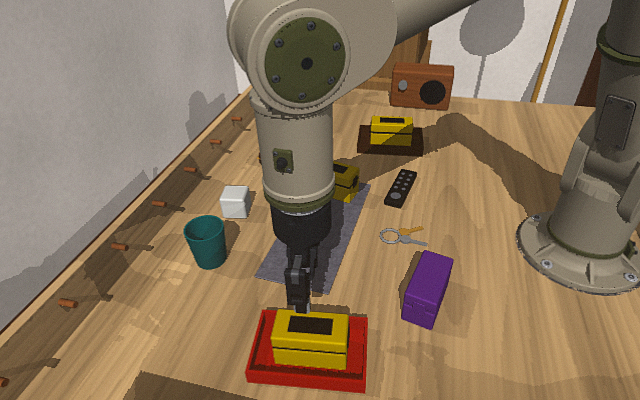

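View pics/t2.png

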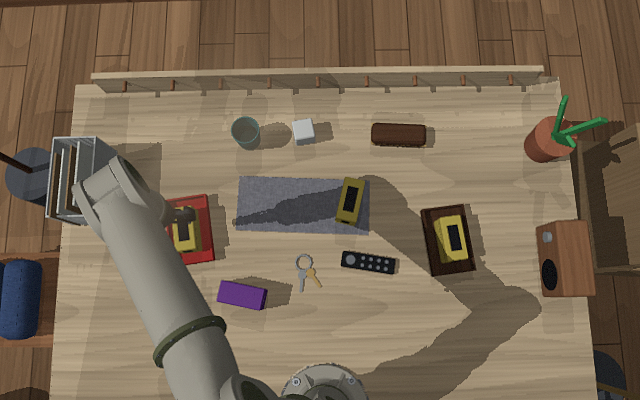

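The final views show B upright in the red tray (side 310,340), C upright on the mat (top 350,201), A upright in the wood tray (top 453,238), and the bystanders in their original places. Handing in.

```bash
python3 -c "
from bench import close_job
print(close_job())"
```

```text
the job is handed in; nothing more can be done
None
```

I handed the job in at about 27 s of the 72 s limit: the heaviest case (B, about 6.5 N) is upright in the red tray, the lightest (A, about 1.5 N) is upright in the wood tray, the middle one (C, about 3.8 N) is standing on the mat, and the bystanders look unmoved in the last pictures; the hand-in returned no verdict.

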